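Take the flat cell out of the table lantern and put it on charge

TASK

The table lantern has gone flat. Press its winged metal cap down gently against the spring until you feel it land, turn it anticlockwise while it is down until its catch lets go, lift it off and lay it on the little tray, wing upwards. Then draw the cell out and stand it, nose up and fully home, in the free well of the charger; go easy on the parts and leave everything else where it is.

Things in the scene. Friction and masses are not known exactly. Their poses are not given: they have to be found in the camera images.
- lantern: Base of a cordless table lantern, a dark wooden block 140 x 140 x 80 mm, with a round metal collar (58 mm outside) screwed in round the upright cell tube in the middle of its top; it does not move. The collar's rim with its rubber seal stands 92 to 98 mm above the underside, differently from lantern to lantern. Origin: centre of its underside, z up.
- socket (a point): Point on the tube's axis, 90 mm above the lantern's underside, lantern's axes. Turning needs the cap pushed down past its catch, 2 to 8.5 mm deep (11 to 13 N); 0.8 mm beyond, its flange lands on the seal (12 N/mm), 1.2 mm further on hard metal: feel for it. Held down it turns anticlockwise seen from above; at 53 to 66 degrees (try 60), against a stop, it is free to lift, spring behind it.
- cap_grip (a point): Centre of the grip wing of the metal bayonet cap (loose, 70 g): an upright bar 46 mm long (x axis), 12 mm thick (y axis), 22 mm high, rounded, standing on a flange 60 mm wide. This point is half-way up the bar, 11 mm above the flange's top face and 34 mm above the cap's underside. Locked, as found, the bar lies along the lantern's x axis.
- cap_flange (a point): Centre of the cap's flange (60 mm wide, 5 mm thick), in its top face; axes those of the bar. Below the flange: a plug 39 mm wide and 18 mm long, on which the cap stands when laid down, with two lugs reaching 23 mm out below the bar's ends. Locked, the flange is 3 to 9 mm clear above the collar's seal, pushed up by the cell's spring with about 10 N.
- cell_mid (a point): Centre of the flat cell (loose, about 140 g): a cylinder 33 mm wide, 61 mm long, its top 3 mm a nose 10 mm wide; z along it to the nose. At first it stands nose up in the lantern's tube (35 mm wide), nose 83 mm above the lantern's underside. With the cap off the spring lifts it 37 mm, in the middle of the collar's 41 mm bore.
- charger: Charger, a grey plastic block 150 x 85 x 46 mm (x, y, z) that does not move, with two round wells 68 mm apart along its x axis. Origin: centre of its underside.
- well (a point): Centre of the mouth of the free well, on the charger's top face, axes those of the charger. The well is 36 mm wide and 34 mm deep, flat-bottomed; a cell fully home stands 27 mm out of it.
- cell2_mid (a point): Centre of the other cell (same make, 33 x 61 mm), which is already charging in the second well; to be left alone.
- tray_in (a point): Centre of the inner floor of the small lacquered tray (fixed), 6 mm above the table, axes those of the tray. The floor is 168 x 133 mm (x, y), the rim stands 12 mm above it.
- teacup: White tea cup, 74 mm wide and 70 mm high; to be left alone.
- sakecup: Small blue cup, 46 mm wide and 36 mm high; to be left alone.
- saucedish: Blue sauce dish, 84 mm wide and 24 mm high; to be left alone.
- rest: White chopstick rest, 55 x 18 x 10 mm; to be left alone.
- soupbowl: Black soup bowl, 110 mm wide and 60 mm high; to be left alone.
- teapot: White teapot with a bail handle, 132 mm wide and 157 mm high, spout along its y axis; to be left alone.
Things that resemble listed ones, but are neither listed nor needed, are in the scene too. What is meant by the part that bears cap_grip is not red or yellow, and is the larger of those in its own colour.

How it is judged:
By the outcome, as a careful person would: the job done as asked, in the order asked, and still so for the second after the job is handed in, with the robot touching nothing.
It also fails if it takes over 72 s, if anything falls off the work surface, if the arm or the gripper's body presses on something with over 40 N, if the wrist force passes 120 N, or if a joint passes its speed limit or range.

ROBOT

A 7-joint arm with a two-finger parallel gripper is mounted at the origin on the work surface. World frame = base frame: x ahead of the robot, y to its left, z up, the work surface at z = 0. Lengths are in m, angles in degrees, forces in N, time in s.
With the tool pointing down it reaches from about 0.425 to 0.875 m from the base axis. Payload 4.7 kg.
Tool frame: the origin (TCP) lies between the finger pads; the fingertips stand 22 mm ahead of it and the grasp point (between the pads) lies 3 mm ahead of it; z points along the fingers, y is the line along which they close (so a half turn about z gives the same grasp; the last joint's range is limited). The gripper opens to 87 mm and grips with 3 to 60 N. Pads are 19 mm wide; open, the fingers measure 117 mm over their backs; the gripper's body (75 mm by 190 mm) begins 51 mm behind the grasp point.
Start: joints at [-75.567, 18.392, -4.016, 83.108, 1.295, 78.541, -3.26], TCP at [0.153, 0.632, 0.245] pointing down, gripper open.
Joint ranges: [-163.93, 163.93], [-17.29, 119.83], [-79.2, 71.16], [3.27, 140.29], [-89.18, 269.18], [5.43, 117.66], [-154.24, 154.24]. Speed limits (degrees/s): [147.25, 147.25, 180, 180, 180, 180, 180].

INTERFACE

Orientations are given as [roll, pitch, yaw] about the fixed x, y, z axes, in that order (R = Rz(yaw) Ry(pitch) Rx(roll)).
In Python, from cell import env gives the robot as it stands.
- The arm moves only by the tool drive_tool, never from a script. Its argument "moves" is a list of rows, each a list of 3 entries, a list of its own where there are three numbers: the shift along the tool's x, y, z in mm, then the turn, a rotation vector about the tool's x, y, z in rad, then the closure, from 0 (fully open) to 1 (shut). In form: [[[x, y, z], [wx, wy, wz], jaw], ...]. A call has 1 to 12 rows; each row shifts and turns the commanded pose from where the row before left it, along the tool's axes as they then stand; what a row does not reach is not made up. A row lasts 1/12 s, in which the tool goes at most 41.7 mm and 7.16 degrees, less where a joint would pass 70% of its speed; a pose out of reach is approached as far as the arm can. A call with a gripper value outside its range is refused whole. The fingers move at their own pace and stop on an object; "newtons" is the grip in N (left out, the last holds). Time passes only in rows, so rows that do not move let the fingers close. It gives the time, the measured TCP pose, the force, the opening and the grip force at its end, in the units of the state.
- env.get_obs(): the state, without advancing time (a new reading comes with each control period).
- env.read_camera(name): name is "scene" or "top" or "wrist"; returns (picture, depth): 480x640x3 uint8, blue, green, red; 480x640 float32, m along the optical axis (not along the pixel's ray), 0 where there is no reading.
- env.get_calibration(name): a dict with "fx", "fy", "cx", "cy" (pixels), "k1" (the pictures are not rectified: a ray, as slopes to the right and down, at radius r is drawn at 1 + k1 r^2 times it, then the intrinsics apply), "T" (4x4, takes a point from camera to world coordinates). Camera axes: x right, y down, z forward; pixel columns grow to the right and rows downward; lengths in m; the calibration is good to about 2 mm. A picture is of the moment at which its call begins: read the wrist's pose just before it. get_calibration takes no time and is no camera call; for the wrist camera it gives the pose at the moment of the call.
- env.sign_off(): hands the job in; it is judged then, once.
The state is a dict: "time_s": time; "qpos": joint angles; "joint_velocities": joint speeds; "effort": joint torques, N m; "tool_pos": TCP position; "tool_rot": TCP orientation; "force": force on the tool from outside, world axes, zero at the start; "wrist_torque": the same for the moment, N m; "grip_width": finger opening in m; "grasp_force": force on a finger pad.
Only numpy, scipy, OpenCV 4.12 (cv2) and the standard library are available. Lean on these libraries where they do the work, as an engineer would, in place of code of your own. Each camera call takes 0.05 s, during which the arm holds its last target. There are 200 camera calls.

## Working session

There is one attempt and no reset: what is moved stays moved. The work goes in short steps, Python scripts to look and compute and a tool call to move; the robot and the scene stay as the last step left them, time stands still between calls to the robot, and variables do not carry over. Pictures are saved under pics/ and viewed, at most 10 in all, crops included, and the job is handed in when it is done.

Besides the shell and the picture viewer there is one more tool, called after "Emit:" by a JSON object that holds its "method" and its "body", one argument or row to a line. drive_tool: Moves the arm, as the interface text tells. Its arguments: {"type":"object","properties":{"moves":{"type":"array"},"newtons":{"type":"number"}},"required":["moves"]}

```bash
mkdir -p pics; ls; python3 - <<'E'
from cell import env
import cv2,numpy as np
for n in ("scene","top"):
    p,d=env.read_camera(n); cv2.imwrite(f"pics/{n}0.png",p); np.save(f"pics/{n}0.npy",d)
    c=env.get_calibration(n); print(n,c)
print(env.get_obs())
E
```

```text
pics
scene {'fx': 621.3227913365782, 'fy': 621.3227913365782, 'cx': 325.2940813882006, 'cy': 243.41028583126285, 'k1': -0.15787660217041216, 'T': array([[-0.53481268,  0.71356706, -0.45254553,  1.04644085],
       [ 0.84496868,  0.45279891, -0.2846069 ,  0.29724493],
       [ 0.00182601, -0.53459817, -0.84510441,  1.03930216],
       [ 0.        ,  0.        ,  0.        ,  1.        ]])}
top {'fx': 509.44882513229186, 'fy': 509.44882513229186, 'cx': 316.90349349921934, 'cy': 243.0448086556738, 'k1': -0.007601833913081712, 'T': array([[ 0.01011708, -0.99161061,  0.12886441,  0.45561234],
       [-0.99986958, -0.00840956,  0.01378773, -0.01573374],
       [-0.01258837, -0.12898709, -0.99156637,  0.9320173 ],
       [ 0.        ,  0.        ,  0.        ,  1.        ]])}
{'time_s': 0.1, 'qpos': array([-75.56656794,  18.43307523,  -4.01523295,  83.16694539,
         1.29348799,  78.54169269,  -3.26257291]), 'joint_velocities': array([ 0.06337656, -0.14717192,  0.00209187, -0.24265279, -0.03961719,
       -0.0237571 , -0.08680703]), 'effort': array([-2.48056886e-04, -4.92571199e+01, -4.05862620e-01, -3.13401496e+01,
       -6.42639189e-02,  3.94509814e-02,  6.71712269e-05]), 'tool_pos': array([0.15305756, 0.63125394, 0.24359897]), 'tool_rot': array([-1.79903433e+02,  4.10273127e-03,  1.66372987e+02]), 'force': array([-1.4879399 , -0.85406578, -0.91434308]), 'wrist_torque': array([ 0.01901274, -0.00100925, -0.00395915]), 'grasp_force': 0.0, 'grip_width': 0.08684919321358298}
```

View pics/scene0.png

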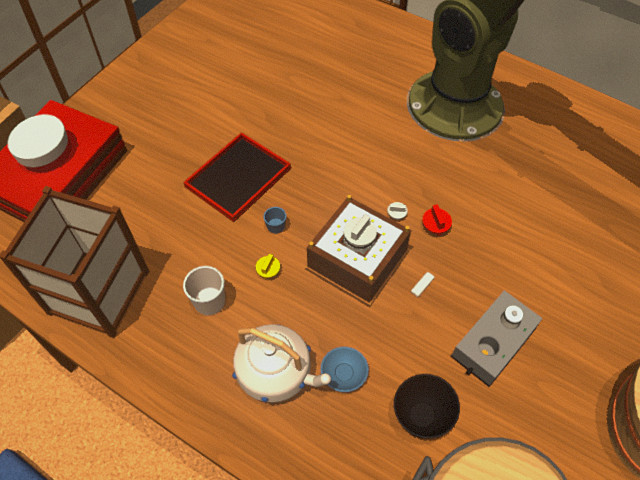

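View pics/top0.png

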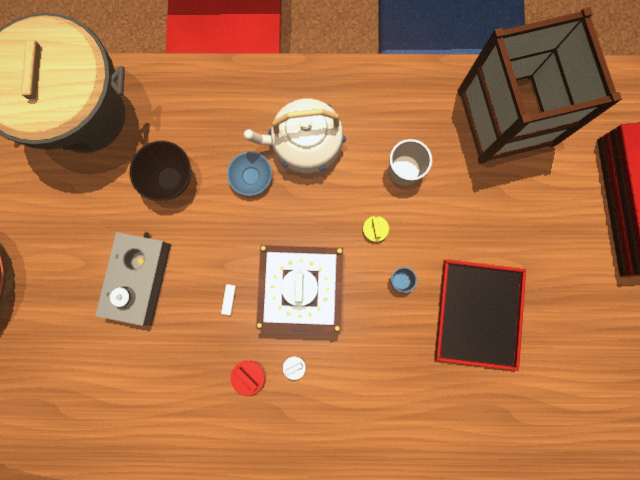

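```bash
cat > h.py <<'E'
import numpy as np,cv2
from cell import env
def pmap(d,c):
    h,w=d.shape
    u,v=np.meshgrid(np.arange(w),np.arange(h))
    K=np.array([[c['fx'],0,c['cx']],[0,c['fy'],c['cy']],[0,0,1]])
    n=cv2.undistortPoints(np.stack([u,v],-1).reshape(-1,1,2).astype(float),K,np.array([c['k1'],0,0,0.])).reshape(h,w,2)
    P=np.dstack([n*d[...,None],d])
    P=P@c['T'][:3,:3].T+c['T'][:3,3]; P[d==0]=np.nan
    return P
def rect(P):
    r=cv2.minAreaRect(P[:,:2].astype(np.float32)*1000); return [np.round(x,1) for x in (r[0],r[1],[r[2]])]
def sel(P,c,R,z0,z1):
    return P[(np.hypot(P[...,0]-c[0],P[...,1]-c[1])<R)&(P[...,2]>z0)&(P[...,2]<z1)]
E
python3 - <<'E'
from h import *
for n,px in (("top",dict(lan=(301,289),well=(134,259),c2=(120,297),ch=(143,290),tray=(482,315),bigcap=(300,289))),("scene",dict(lan=(340,250),ch=(500,335),c2=(514,314),tray=(237,175)))):
    d=np.load(f"pics/{n}0.npy"); P=pmap(d,env.get_calibration(n))
    for k,(u,v) in px.items(): print(n,k,P[v,u].round(4))
    if n=="top":
        L=P[289,301]; T=P
    C=T[290,143]; 
    for nm,a in dict(wing=sel(P,L,.04,.118,.2),flange=sel(P,L,.045,.098,.113),lantop=sel(P,L,.105,.074,.086),cht=sel(P,C,.11,.042,.05),cell2=sel(P,T[297,120],.04,.06,.1),).items():
        if len(a)>5: print(n,nm,len(a),a.mean(0).round(4),np.median(a[:,2]).round(4),np.percentile(a[:,2],[2,98]).round(4),rect(a))
E
```

```text
top lan [0.487  0.0197 0.1281]
top well [0.5429 0.3299 0.0133]
top c2 [0.4726 0.3269 0.0747]
top ch [0.4857 0.2986 0.0464]
top tray [ 0.4483 -0.2994  0.0093]
top bigcap [0.4869 0.0212 0.13  ]
top wing 229 [0.4901 0.0243 0.129 ] 0.1291 [0.1257 0.1318] [array([490.2,  24.4]), array([11.9, 44.6]), array([88.2])]
top flange 827 [0.4898 0.0243 0.1073] 0.1073 [0.1043 0.1104] [array([490.3,  24.7]), array([58.6, 58.3]), array([64.1])]
top lantop 5827 [0.4893 0.0242 0.0821] 0.0822 [0.0787 0.0853] [array([490.3,  24.7]), array([140.4, 140.2]), array([88.4])]
top cht 3296 [0.5066 0.3219 0.0472] 0.0474 [0.0438 0.0498] [array([506.4, 323.3]), array([ 87.6, 148.9]), array([79.2])]
top cell2 337 [0.4738 0.3277 0.0709] 0.0713 [0.0616 0.0754] [array([473.7, 328.7]), array([32.7, 32.2]), array([50.7])]
scene lan [0.5321 0.0052 0.0832]
scene ch [0.5105 0.3239 0.0451]
scene c2 [0.4758 0.328  0.0731]
scene tray [ 0.4502 -0.2994  0.0093]
scene wing 194 [0.4932 0.0223 0.1271] 0.1278 [0.1188 0.132 ] [array([491.7,  21.4]), array([13.5, 46.9]), array([88.4])]
scene flange 549 [0.4942 0.0237 0.1066] 0.1066 [0.1026 0.1108] [array([491.7,  21.8]), array([58.6, 59.2]), array([12.1])]
scene lantop 4037 [0.4975 0.0249 0.0813] 0.0814 [0.0763 0.0852] [array([490.2,  21.2]), array([142.6, 146.3]), array([88.5])]
scene cht 2980 [0.511  0.3203 0.0462] 0.0462 [0.0427 0.0495] [array([506.4, 320.9]), array([ 86.4, 153.5]), array([80.])]
scene cell2 273 [0.4757 0.3268 0.0694] 0.0696 [0.0612 0.0748] [array([473.8, 326.6]), array([31.3, 32.3]), array([64.7])]
```

Emit:
{"method": "drive_tool", "body": {
  "moves": [
    [[-32.8,-22,0],[0,0,0],0],
    [[-32.8,-22,0],[0,0,0],0],
    [[-32.8,-22,0],[0,0,0],0],
    [[-32.8,-22,0],[0,0,0],0],
    [[-32.8,-22,0],[0,0,0],0],
    [[-32.8,-22,0],[0,0,0],0],
    [[-32.8,-22,0],[0,0,0],0],
    [[-32.8,-22,0],[0,0,0],0],
    [[-32.8,-22,0],[0,0,0],0],
    [[-32.8,-22,0],[0,0,0],0],
    [[0,0,0],[0,0,0],0],
    [[0,0,0],[0,0,0],0]
  ]
}}

```text
time_s: 1.1
tool_pos: [0.4219, 0.338, 0.2443]
tool_rot: [-180.0, 0.0, 166.0]
force: [-1.0, 0.9, -0.1]
grip_width: 0.0871
grasp_force: 0.0
```

```bash
python3 - <<'E'
from h import *
o=env.get_obs(); print(o['tool_pos'],o['tool_rot'],o['qpos'].round(1),o['force'])
c=env.get_calibration("wrist"); p,d=env.read_camera("wrist"); P=pmap(d,c); cv2.imwrite("pics/w1.png",p); np.save("pics/w1.npy",P)
print(c['T'].round(3))
for nm,a in dict(cht=sel(P,(.506,.322),.11,.041,.051),cell2=sel(P,(.473,.328),.03,.062,.1),wellfloor=sel(P,(.540,.316),.03,-.01,.03)).items():
    if len(a)>5: print(nm,len(a),np.median(a,0).round(4),rect(a))
E
```

```text
[0.42192642 0.33795971 0.24434485] [-1.79969122e+02  4.65852519e-03  1.66018614e+02] [-51.5   5.   10.7  99.2  -0.9  76.   35.3] [-1.04382515  0.92517643 -0.13483426]
[[ 0.241  0.933  0.266  0.349]
 [ 0.971 -0.232 -0.067  0.357]
 [-0.001  0.274 -0.962  0.385]
 [ 0.     0.     0.     1.   ]]
cht 8150 [0.4852 0.327  0.0469] [array([506.8, 324.4]), array([ 85.4, 151.3]), array([79.5])]
cell2 1073 [0.4709 0.331  0.0708] [array([472.5, 330.8]), array([32.6, 32.3]), array([76.5])]
wellfloor 29 [0.5411 0.319  0.0135] [array([541.3, 319.2]), array([17.6,  2.7]), array([73.])]
```

Emit:
{"method": "drive_tool", "body": {
  "moves": [
    [[-17.7,-36,0],[0,0,0],0],
    [[-17.7,-36,0],[0,0,0],0],
    [[-17.7,-36,0],[0,0,0],0],
    [[-17.7,-36,0],[0,0,0],0],
    [[-17.7,-36,0],[0,0,0],0],
    [[-17.7,-36,0],[0,0,0],0],
    [[-17.7,-36,0],[0,0,0],0],
    [[-17.7,-36,0],[0,0,0],0],
    [[0,0,0],[0,0,0.122],0],
    [[0,0,0],[0,0,0.122],0],
    [[0,0,0],[0,0,0.122],0],
    [[0,0,0],[0,0,0.122],0]
  ]
}}

```text
time_s: 2.15
tool_pos: [0.4896, 0.0294, 0.2443]
tool_rot: [180.0, -0.0, 138.2]
force: [-0.1, -0.6, -0.1]
grip_width: 0.087
grasp_force: 0.0
```

Emit:
{"method": "drive_tool", "body": {
  "moves": [
    [[0,0,0],[0,0,0.122],0],
    [[0,0,0],[0,0,0.122],0],
    [[0,0,0],[0,0,0.122],0],
    [[0,0,0],[0,0,0.122],0],
    [[0,0,0],[0,0,0.122],0],
    [[0,0,0],[0,0,0.122],0],
    [[0,0,0],[0,0,0.122],0],
    [[0,0,0],[0,0,0.122],0],
    [[0,0,0],[0,0,0.122],0],
    [[0,0,0],[0,0,0.122],0],
    [[0,0,0],[0,0,0.122],0],
    [[0,0,0],[0,0,0.122],0]
  ]
}}

```text
time_s: 3.15
tool_pos: [0.4895, 0.0298, 0.2443]
tool_rot: [-180.0, -0.0, 54.4]
force: [-0.0, -0.5, 0.2]
grip_width: 0.0871
grasp_force: 0.0
```

Emit:
{"method": "drive_tool", "body": {
  "moves": [
    [[0,0,0],[0,0,0.122],0],
    [[0,0,0],[0,0,0.122],0],
    [[0,0,0],[0,0,0.122],0],
    [[0,0,0],[0,0,0.122],0],
    [[0,0,0],[0,0,0.122],0],
    [[0,0,0],[0,0,0.122],0],
    [[0,0,0],[0,0,0.122],0],
    [[0,0,0],[0,0,0.122],0],
    [[0,0,0],[0,0,0],0],
    [[0,0,0],[0,0,0],0]
  ]
}}

```text
time_s: 3.98
tool_pos: [0.4896, 0.0291, 0.2444]
tool_rot: [-180.0, 0.0, -1.0]
force: [0.4, -0.2, -0.8]
grip_width: 0.0871
grasp_force: 0.0
```

```bash
cat > w.py <<'E'
from h import *
o=env.get_obs(); print(o['tool_pos'].round(4),o['tool_rot'].round(2),o['qpos'].round(1),o['force'].round(1))
c=env.get_calibration("wrist"); p,d=env.read_camera("wrist"); P=pmap(d,c)
E
python3 - <<'E'
from w import *
cv2.imwrite("pics/w2.png",p)
L=(.49,.024)
for nm,a in dict(wing=sel(P,L,.04,.12,.16),flange=sel(P,L,.045,.098,.113),lantop=sel(P,L,.105,.074,.086)).items():
    if len(a)>5: print(nm,len(a),np.median(a,0).round(4),rect(a))
E
```

```text
[0.4896 0.0291 0.2444] [-1.7999e+02  2.0000e-02 -1.0300e+00] [-31.4  -1.9  24.5 105.9   0.8  75.8 -98.1] [ 0.4 -0.2 -0.8]
wing 1086 [0.4929 0.0238 0.1287] [array([491.6,  23.7]), array([12. , 45.5]), array([88.1])]
flange 3546 [0.4936 0.0261 0.1069] [array([491.8,  23.4]), array([58.4, 59.7]), array([0.2])]
lantop 22323 [0.505  0.0249 0.0818] [array([490.8,  23.9]), array([140.7, 140.5]), array([88.5])]
```

View pics/w2.png

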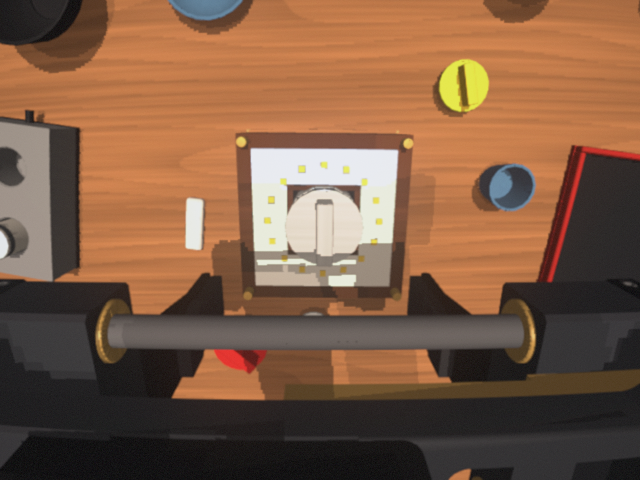

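Emit:
{"method": "drive_tool", "body": {
  "moves": [
    [[1.3,5.3,10],[0,0,0.013],0],
    [[0,0,20],[0,0,0],0],
    [[0,0,20],[0,0,0],0],
    [[0,0,20],[0,0,0],0],
    [[0,0,20],[0,0,0],0],
    [[0,0,14],[0,0,0],0],
    [[0,0,8],[0,0,0],0],
    [[0,0,0],[0,0,0],0],
    [[0,0,0],[0,0,0],0]
  ]
}}

```text
time_s: 4.78
tool_pos: [0.491, 0.0219, 0.1324]
tool_rot: [180.0, 0.0, -2.1]
force: [-0.1, -0.1, 0.1]
grip_width: 0.0875
grasp_force: 0.0
```

```bash
python3 - <<'E'
from w import *
cv2.imwrite("pics/w3.png",p)
L=(.49,.024)
for nm,a in dict(wing=sel(P,L,.04,.12,.16),flange=sel(P,L,.045,.098,.113)).items():
    if len(a)>5: print(nm,len(a),np.median(a,0).round(4),rect(a))
E
```

```text
[0.491  0.0219 0.1324] [ 1.7998e+02  2.0000e-02 -2.1100e+00] [-30.2   4.   25.6 113.9  -2.   62.5 -95.9] [-0.1 -0.1  0.1]
wing 1968 [0.5019 0.0235 0.1287] [array([491.4,  23.9]), array([12. , 46.3]), array([88.2])]
flange 7235 [0.4984 0.0223 0.1069] [array([499.3,  23.2]), array([88.5, 44. ]), array([87.7])]
```

Emit:
{"method": "drive_tool", "body": {
  "moves": [
    [[0.2,-1.8,2],[0,0,0],0],
    [[0,0,0],[0,0,0],0.5],
    [[0,0,0],[0,0,0],0.8],
    [[0,0,0],[0,0,0],1],
    [[0,0,0],[0,0,0],1],
    [[0,0,0],[0,0,0],1],
    [[0,0,0],[0,0,0],1],
    [[0,0,0],[0,0,0],1]
  ],
  "newtons": 40
}}

```text
time_s: 5.5
tool_pos: [0.4913, 0.0239, 0.1306]
tool_rot: [-180.0, -0.0, -2.1]
force: [0.6, -0.2, -1.4]
grip_width: 0.0483
grasp_force: 0.0
```

Emit:
{"method": "drive_tool", "body": {
  "moves": [
    [[0,0,0],[0,0,0],1],
    [[0,0,0],[0,0,0],1],
    [[0,0,0],[0,0,0],1],
    [[0,0,0],[0,0,0],1],
    [[0,0,0],[0,0,0],1],
    [[0,0,0],[0,0,0],1],
    [[0,0,0],[0,0,0],1],
    [[0,0,0],[0,0,0],1]
  ]
}}

```text
time_s: 6.17
tool_pos: [0.4914, 0.0238, 0.1306]
tool_rot: [180.0, -0.0, -2.1]
force: [0.6, -0.0, 1.0]
grip_width: 0.0115
grasp_force: 39.9
```

Emit:
{"method": "drive_tool", "body": {
  "moves": [
    [[0,0,0.7],[0,0,0],1],
    [[0,0,0.7],[0,0,0],1],
    [[0,0,0.6],[0,0,0],1],
    [[0,0,0],[0,0,0],1]
  ]
}}

```text
time_s: 6.5
tool_pos: [0.4923, 0.0237, 0.1302]
tool_rot: [-180.0, -0.1, -2.1]
force: [-1.5, -0.7, 11.1]
grip_width: 0.0114
grasp_force: 39.9
```

Emit:
{"method": "drive_tool", "body": {
  "moves": [
    [[0,0,0.5],[0,0,0],1],
    [[0,0,0.5],[0,0,0],1],
    [[0,0,0.5],[0,0,0],1],
    [[0,0,0],[0,0,0],1]
  ]
}}

```text
time_s: 6.83
tool_pos: [0.4923, 0.0238, 0.1289]
tool_rot: [-180.0, -0.1, -2.1]
force: [-2.6, -0.3, 10.2]
grip_width: 0.0116
grasp_force: 39.9
```

Emit:
{"method": "drive_tool", "body": {
  "moves": [
    [[0,0,0.5],[0,0,0],1],
    [[0,0,0.5],[0,0,0],1],
    [[0,0,0],[0,0,0],1]
  ]
}}

```text
time_s: 7.08
tool_pos: [0.4923, 0.0238, 0.1279]
tool_rot: [-180.0, -0.1, -2.1]
force: [-2.0, -1.6, 10.6]
grip_width: 0.0117
grasp_force: 39.9
```

Emit:
{"method": "drive_tool", "body": {
  "moves": [
    [[0,0,0.5],[0,0,0],1],
    [[0,0,0.5],[0,0,0],1],
    [[0,0,0],[0,0,0],1]
  ]
}}

```text
time_s: 7.33
tool_pos: [0.4923, 0.0237, 0.1269]
tool_rot: [-180.0, -0.1, -2.1]
force: [-2.6, -2.0, 11.2]
grip_width: 0.012
grasp_force: 39.9
```

Emit:
{"method": "drive_tool", "body": {
  "moves": [
    [[0,0,0.5],[0,0,0],1],
    [[0,0,0.5],[0,0,0],1],
    [[0,0,0],[0,0,0],1]
  ]
}}

```text
time_s: 7.58
tool_pos: [0.4924, 0.0237, 0.126]
tool_rot: [-180.0, -0.1, -2.1]
force: [-3.2, -0.7, 11.8]
grip_width: 0.0116
grasp_force: 39.9
```

Emit:
{"method": "drive_tool", "body": {
  "moves": [
    [[0,0,0.4],[0,0,0],1],
    [[0,0,0.4],[0,0,0],1],
    [[0,0,0],[0,0,0],1]
  ]
}}

```text
time_s: 7.83
tool_pos: [0.4924, 0.0237, 0.1253]
tool_rot: [-180.0, -0.1, -2.1]
force: [-3.1, -1.2, 12.7]
grip_width: 0.0118
grasp_force: 39.9
```

Emit:
{"method": "drive_tool", "body": {
  "moves": [
    [[0,0,0.4],[0,0,0],1],
    [[0,0,0.4],[0,0,0],1],
    [[0,0,0],[0,0,0],1]
  ]
}}

```text
time_s: 8.08
tool_pos: [0.4923, 0.0237, 0.1245]
tool_rot: [-180.0, -0.1, -2.1]
force: [-2.5, -0.6, 12.6]
grip_width: 0.0117
grasp_force: 39.9
```

Emit:
{"method": "drive_tool", "body": {
  "moves": [
    [[0,0,0.4],[0,0,0],1],
    [[0,0,0.4],[0,0,0],1],
    [[0,0,0],[0,0,0],1]
  ]
}}

```text
time_s: 8.33
tool_pos: [0.4923, 0.0237, 0.1237]
tool_rot: [-180.0, -0.1, -2.1]
force: [-2.9, -1.4, 12.8]
grip_width: 0.0115
grasp_force: 39.9
```

Emit:
{"method": "drive_tool", "body": {
  "moves": [
    [[0,0,0.4],[0,0,0],1],
    [[0,0,0.4],[0,0,0],1],
    [[0,0,0],[0,0,0],1]
  ]
}}

```text
time_s: 8.58
tool_pos: [0.4924, 0.0237, 0.1229]
tool_rot: [-180.0, -0.1, -2.1]
force: [-3.5, -0.3, 12.8]
grip_width: 0.012
grasp_force: 39.9
```

Emit:
{"method": "drive_tool", "body": {
  "moves": [
    [[0,0,0.4],[0,0,0],1],
    [[0,0,0.4],[0,0,0],1],
    [[0,0,0],[0,0,0],1]
  ]
}}

```text
time_s: 8.83
tool_pos: [0.4923, 0.0237, 0.1221]
tool_rot: [-180.0, -0.1, -2.1]
force: [-4.5, -0.6, 13.5]
grip_width: 0.0114
grasp_force: 39.9
```

Emit:
{"method": "drive_tool", "body": {
  "moves": [
    [[0,0,0.4],[0,0,0],1],
    [[0,0,0.3],[0,0,0],1],
    [[0,0,0],[0,0,0],1]
  ]
}}

```text
time_s: 9.08
tool_pos: [0.4924, 0.0237, 0.1216]
tool_rot: [-180.0, -0.1, -2.1]
force: [-3.8, -0.8, 13.6]
grip_width: 0.0118
grasp_force: 39.9
```

Emit:
{"method": "drive_tool", "body": {
  "moves": [
    [[0,0,0.3],[0,0,0],1],
    [[0,0,0.3],[0,0,0],1],
    [[0,0,0],[0,0,0],1]
  ]
}}

```text
time_s: 9.33
tool_pos: [0.4924, 0.0236, 0.1213]
tool_rot: [-180.0, -0.1, -2.1]
force: [-5.3, -1.9, 16.3]
grip_width: 0.0116
grasp_force: 40.0
```

Emit:
{"method": "drive_tool", "body": {
  "moves": [
    [[-0.6,0,0],[0,0,0],1],
    [[0,0,0],[0,0,-0.05],1],
    [[0,0,0],[0,0,-0.05],1],
    [[0,0,0],[0,0,-0.05],1],
    [[0,0,0],[0,0,-0.05],1],
    [[0,0,0],[0,0,0],1]
  ]
}}

```text
time_s: 9.83
tool_pos: [0.4923, 0.0236, 0.1214]
tool_rot: [-180.0, -0.2, 9.4]
force: [-3.5, -2.1, 14.9]
grip_width: 0.0115
grasp_force: 40.0
```

Emit:
{"method": "drive_tool", "body": {
  "moves": [
    [[0,0,0],[0,0,-0.06],1],
    [[0,0,0],[0,0,-0.06],1],
    [[0,0,0],[0,0,-0.06],1],
    [[0,0,0],[0,0,-0.06],1],
    [[0,0,0],[0,0,-0.06],1],
    [[0,0,0],[0,0,-0.06],1],
    [[0,0,0],[0,0,-0.06],1],
    [[0,0,0],[0,0,-0.06],1],
    [[0,0,0],[0,0,-0.06],1],
    [[0,0,0],[0,0,-0.06],1],
    [[0,0,0],[0,0,0],1]
  ]
}}

```text
time_s: 10.75
tool_pos: [0.4924, 0.0231, 0.1215]
tool_rot: [179.9, -0.1, 43.8]
force: [-2.9, -2.0, 15.9]
grip_width: 0.0113
grasp_force: 40.0
```

```bash
python3 -c "
from cell import env
o=env.get_obs();print(o['wrist_torque'],o['tool_rot'],o['force'],o['qpos'])"
```

```text
[-0.69815622  0.89118231  0.02017541] [ 1.79866765e+02 -1.48696698e-01  4.38131086e+01] [-2.89318002 -2.00330136 15.87894727] [-27.97566442   4.81586689  23.25617866 114.47620268  -2.16250578
  60.91542829 -49.93498867]
```

Emit:
{"method": "drive_tool", "body": {
  "moves": [
    [[0,0,0],[0,0,-0.04],1],
    [[0,0,0],[0,0,-0.04],1],
    [[0,0,0],[0,0,-0.04],1],
    [[0,0,0],[0,0,-0.04],1],
    [[0,0,0],[0,0,0],1]
  ]
}}

```text
time_s: 11.17
tool_pos: [0.4924, 0.0231, 0.1215]
tool_rot: [179.8, -0.1, 52.9]
force: [-3.1, -2.0, 15.8]
grip_width: 0.0117
grasp_force: 40.0
```

```bash
python3 -c "
from cell import env
o=env.get_obs();print(o['wrist_torque'],o['tool_rot'],o['force'])"
```

```text
[-0.64214023  0.85523754 -0.08057956] [ 1.79839869e+02 -1.30504830e-01  5.29248179e+01] [-3.09534194 -2.00405206 15.7505993 ]
```

Turned about 55° so far; small steps now towards the stop.

Emit:
{"method": "drive_tool", "body": {
  "moves": [
    [[0,0,0],[0,0,-0.04],1],
    [[0,0,0],[0,0,-0.04],1],
    [[0,0,0],[0,0,0],1]
  ]
}}

```text
time_s: 11.42
tool_pos: [0.4924, 0.0231, 0.1215]
tool_rot: [179.8, -0.1, 57.5]
force: [-3.5, -2.6, 14.7]
grip_width: 0.0114
grasp_force: 40.0
```

```bash
python3 -c "
from cell import env
o=env.get_obs();print(o['wrist_torque'],o['tool_rot'],o['force'])"
```

```text
[-0.66531049  0.89037598 -0.03331406] [ 1.79834749e+02 -1.13895209e-01  5.75108595e+01] [-3.5376818  -2.61671915 14.74071569]
```

Emit:
{"method": "drive_tool", "body": {
  "moves": [
    [[0,0,0],[0,0,-0.03],1],
    [[0,0,0],[0,0,-0.03],1],
    [[0,0,0],[0,0,0],1]
  ]
}}

```text
time_s: 11.67
tool_pos: [0.4924, 0.0231, 0.1214]
tool_rot: [179.8, -0.1, 60.9]
force: [-3.4, -3.2, 14.8]
grip_width: 0.0119
grasp_force: 40.0
```

```bash
python3 -c "
from cell import env
o=env.get_obs();print(o['wrist_torque'],o['tool_rot'],o['force'])"
```

```text
[-0.68469406  0.86186214 -0.01682106] [ 1.79831385e+02 -1.03252098e-01  6.09195113e+01] [-3.35121066 -3.18006648 14.81075722]
```

Emit:
{"method": "drive_tool", "body": {
  "moves": [
    [[0,0,0],[0,0,-0.03],1],
    [[0,0,0],[0,0,-0.025],1],
    [[0,0,0],[0,0,0],1]
  ]
}}

```text
time_s: 11.92
tool_pos: [0.492, 0.0234, 0.1214]
tool_rot: [179.9, -0.1, 64.1]
force: [-4.0, -1.4, 15.4]
grip_width: 0.0113
grasp_force: 40.0
```

```bash
python3 -c "
from cell import env
o=env.get_obs();print(o['wrist_torque'],o['tool_rot'],o['force'])"
```

```text
[-0.53146611  1.14665914 -0.12462121] [ 1.79879928e+02 -9.69366177e-02  6.40515751e+01] [-3.97382775 -1.35408306 15.40869575]
```

Emit:
{"method": "drive_tool", "body": {
  "moves": [
    [[0,0,-2],[0,0,0],1],
    [[0,0,-2],[0,0,0],1],
    [[0,0,-2],[0,0,0],1],
    [[0,0,-2],[0,0,0],1],
    [[0,0,0],[0,0,0],1]
  ]
}}

```text
time_s: 12.33
tool_pos: [0.4918, 0.0236, 0.1288]
tool_rot: [179.9, -0.1, 64.0]
force: [-3.3, -0.6, 12.1]
grip_width: 0.0119
grasp_force: 40.0
```

Emit:
{"method": "drive_tool", "body": {
  "moves": [
    [[0,0,-2],[0,0,0],1],
    [[0,0,-2],[0,0,0],1],
    [[0,0,0],[0,0,0],1]
  ]
}}

```text
time_s: 12.58
tool_pos: [0.4917, 0.0237, 0.1327]
tool_rot: [179.9, -0.1, 64.0]
force: [-2.9, -0.5, 11.2]
grip_width: 0.0115
grasp_force: 40.0
```

Emit:
{"method": "drive_tool", "body": {
  "moves": [
    [[0,0,-3],[0,0,0],1],
    [[0,0,-4],[0,0,0],1],
    [[0,0,-5],[0,0,0],1],
    [[0,0,-5],[0,0,0],1],
    [[0,0,-5],[0,0,0],1],
    [[0,0,-5],[0,0,0],1],
    [[0,0,-5],[0,0,0],1],
    [[0,0,-5],[0,0,0],1],
    [[0,0,-5],[0,0,0],1],
    [[0,0,-8],[0,0,0],1],
    [[0,0,-8],[0,0,0],1],
    [[0,0,0],[0,0,0],1]
  ]
}}

```text
time_s: 13.58
tool_pos: [0.4915, 0.0241, 0.1903]
tool_rot: [179.9, -0.1, 64.1]
force: [0.5, 0.2, -0.4]
grip_width: 0.0118
grasp_force: 39.9
```

Emit:
{"method": "drive_tool", "body": {
  "moves": [
    [[0,0,-25],[0,0,0],1],
    [[-31,10.4,0],[0,0,0],1],
    [[-31,10.4,0],[0,0,0],1],
    [[-31,10.4,0],[0,0,0],1],
    [[-31,10.4,0],[0,0,0],1],
    [[-31,10.4,0],[0,0,0],1],
    [[-31,10.4,0],[0,0,0],1],
    [[-31,10.4,0],[0,0,0],1],
    [[-31,10.4,0],[0,0,0],1],
    [[-31,10.4,0],[0,0,0],1],
    [[-31,10.4,0],[0,0,0],1],
    [[0,0,0],[0,0,0],1]
  ]
}}

```text
time_s: 14.58
tool_pos: [0.4456, -0.3078, 0.2141]
tool_rot: [179.9, 0.3, 63.5]
force: [-0.6, -0.3, -0.5]
grip_width: 0.0116
grasp_force: 39.9
```

Emit:
{"method": "drive_tool", "body": {
  "moves": [
    [[0,0,30],[0,0,0],1],
    [[0,0,30],[0,0,0],1],
    [[0,0,30],[0,0,0],1],
    [[0,0,30],[0,0,0],1],
    [[0,0,18],[0,0,0],1],
    [[0,0,10],[0,0,0],1],
    [[0,0,0],[0,0,0],1],
    [[0,0,0],[0,0,0],1]
  ]
}}

```text
time_s: 15.25
tool_pos: [0.4488, -0.3004, 0.0661]
tool_rot: [180.0, 0.0, 64.0]
force: [-0.6, -0.7, -0.2]
grip_width: 0.0113
grasp_force: 39.9
```

```bash
python3 - <<'E'
from w import *
cv2.imwrite("pics/w4.png",p)
E
```

```text
[ 0.4488 -0.3004  0.0661] [1.800e+02 1.000e-02 6.404e+01] [ -4.   17.1  39.9 111.2 -13.1  56.2  16.1] [-0.6 -0.7 -0.2]
```

View pics/w4.png

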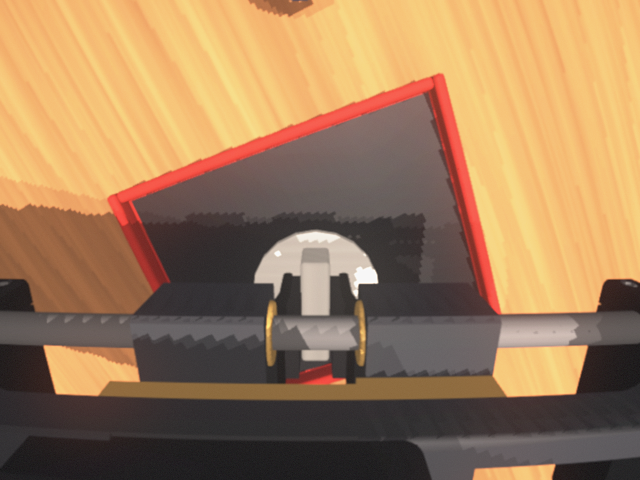

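Emit:
{"method": "drive_tool", "body": {
  "moves": [
    [[0,0,4],[0,0,0],1],
    [[0,0,3],[0,0,0],1],
    [[0,0,1.5],[0,0,0],1],
    [[0,0,1],[0,0,0],1],
    [[0,0,0],[0,0,0],1],
    [[0,0,0],[0,0,0],1]
  ]
}}

```text
time_s: 15.8
tool_pos: [0.4486, -0.3004, 0.0564]
tool_rot: [180.0, -0.0, 64.0]
force: [0.1, -0.7, -0.3]
grip_width: 0.0118
grasp_force: 39.9
```

Emit:
{"method": "drive_tool", "body": {
  "moves": [
    [[0,0,0.8],[0,0,0],1],
    [[0,0,0.7],[0,0,0],1],
    [[0,0,0],[0,0,0],1]
  ]
}}

```text
time_s: 16.05
tool_pos: [0.4485, -0.3003, 0.0546]
tool_rot: [-180.0, -0.0, 64.0]
force: [-0.1, 0.8, -0.1]
grip_width: 0.0117
grasp_force: 39.9
```

Emit:
{"method": "drive_tool", "body": {
  "moves": [
    [[0,0,0.8],[0,0,0],1],
    [[0,0,0.7],[0,0,0],1],
    [[0,0,0],[0,0,0],1]
  ]
}}

```text
time_s: 16.3
tool_pos: [0.4487, -0.3004, 0.0535]
tool_rot: [180.0, -0.0, 64.0]
force: [-1.0, 0.5, 2.3]
grip_width: 0.0117
grasp_force: 39.9
```

Emit:
{"method": "drive_tool", "body": {
  "moves": [
    [[0,0,0.6],[0,0,0],1],
    [[0,0,0],[0,0,0],1]
  ]
}}

```text
time_s: 16.47
tool_pos: [0.4488, -0.3005, 0.0535]
tool_rot: [180.0, -0.0, 64.0]
force: [-0.8, 1.5, 7.5]
grip_width: 0.0117
grasp_force: 40.0
```

Emit:
{"method": "drive_tool", "body": {
  "moves": [
    [[0,0,-0.6],[0,0,0],1],
    [[0,0,0],[0,0,0],0.35],
    [[0,0,0],[0,0,0],0.35],
    [[0,0,0],[0,0,0],0.35],
    [[0,0,0],[0,0,0],0.35],
    [[0,0,0],[0,0,0],0.35],
    [[0,0,0],[0,0,0],0.35]
  ]
}}

```text
time_s: 17.05
tool_pos: [0.4486, -0.3004, 0.0532]
tool_rot: [-180.0, 0.0, 64.0]
force: [-0.3, -0.4, 0.1]
grip_width: 0.0438
grasp_force: 0.0
```

Emit:
{"method": "drive_tool", "body": {
  "moves": [
    [[0,0,-10],[0,0,0],0.35],
    [[0,0,-30],[0,0,0],0.35],
    [[0,0,-35],[0,0,0],0.35],
    [[0,0,-35],[0,0,0],0.35],
    [[0,0,-35],[0,0,0],0.35],
    [[0,0,-15],[0,0,0],0.35],
    [[0,0,0],[0,0,0],0.35]
  ]
}}

```text
time_s: 17.63
tool_pos: [0.4506, -0.3021, 0.2184]
tool_rot: [179.5, -0.1, 64.0]
force: [-0.1, 0.2, -0.8]
grip_width: 0.0566
grasp_force: 0.0
```

```bash
python3 - <<'E'
from w import *
cv2.imwrite("pics/w5.png",p)
a=sel(P,(.449,-.30),.06,.045,.07);print(len(a),np.median(a,0).round(4),rect(a))
a=sel(P,(.449,-.30),.06,.022,.035);print(len(a),np.median(a,0).round(4),rect(a), o['grip_width'])
E
```

```text
[ 0.4506 -0.3021  0.2184] [ 1.795e+02 -7.000e-02  6.402e+01] [ -8.1   6.4  42.3 102.3  -4.7  72.5   9.4] [-0.1  0.2 -0.8]
754 [ 0.4492 -0.2984  0.0517] [array([ 448.7, -299.1]), array([45.8, 11.1]), array([64.])]
2621 [ 0.4513 -0.2974  0.0297] [array([ 449.3, -298.8]), array([58.7, 59.2]), array([64.4])] 0.05663296030282871
```

Emit:
{"method": "drive_tool", "body": {
  "moves": [
    [[31,-10.4,0],[0,0,0],0.35],
    [[31,-10.4,0],[0,0,0],0.35],
    [[31,-10.4,0],[0,0,0],0.35],
    [[31,-10.4,0],[0,0,0],0.35],
    [[31,-10.4,0],[0,0,0],0.35],
    [[31,-10.4,0],[0,0,0],0.35],
    [[31,-10.4,0],[0,0,0],0.35],
    [[31,-10.4,0],[0,0,0],0.35],
    [[31,-10.4,0],[0,0,0],0.35],
    [[31,-10.4,0],[0,0,0],0.35],
    [[0,0,0],[0,0,-0.1],0.35],
    [[0,0,0],[0,0,-0.12],0.35]
  ]
}}

```text
time_s: 18.68
tool_pos: [0.4897, 0.0264, 0.2116]
tool_rot: [-179.8, 0.1, 77.2]
force: [0.7, -1.2, -0.3]
grip_width: 0.0567
grasp_force: 0.0
```

Emit:
{"method": "drive_tool", "body": {
  "moves": [
    [[0,0,0],[0,0,-0.12],0.3],
    [[0,0,0],[0,0,-0.12],0.3],
    [[0,0,0],[0,0,-0.12],0.3],
    [[0,0,0],[0,0,-0.12],0.3],
    [[0,0,0],[0,0,-0.12],0.3],
    [[0,0,0],[0,0,-0.12],0.3],
    [[0,0,0],[0,0,-0.12],0.3],
    [[0,0,0],[0,0,-0.12],0.3],
    [[0,0,0],[0,0,-0.12],0.3],
    [[0,0,0],[0,0,-0.12],0.3],
    [[0,0,0],[0,0,-0.12],0.3],
    [[0,0,0],[0,0,-0.12],0.3]
  ]
}}

```text
time_s: 19.68
tool_pos: [0.4897, 0.0237, 0.2117]
tool_rot: [-179.9, -0.1, 159.5]
force: [-0.3, -0.3, -0.7]
grip_width: 0.0612
grasp_force: 0.0
```

Emit:
{"method": "drive_tool", "body": {
  "moves": [
    [[0,0,0],[0,0,-0.12],0.3],
    [[0,0,0],[0,0,-0.06],0.3],
    [[0,0,0],[0,0,0],0.3],
    [[0,0,0],[0,0,0],0.3]
  ]
}}

```text
time_s: 20.02
tool_pos: [0.4899, 0.0238, 0.2121]
tool_rot: [-180.0, -0.1, 169.4]
force: [0.3, 0.3, -0.0]
grip_width: 0.0609
grasp_force: 0.0
```

```bash
python3 - <<'E'
from w import *
cv2.imwrite("pics/w6.png",p)
for z0,z1 in ((.112,.119),(.1195,.128),(.088,.102)):
    a=sel(P,(.491,.024),.05,z0,z1);print(len(a),np.median(a,0).round(4),rect(a), o['grip_width'])
E
```

```text
[0.4899 0.0238 0.2121] [-1.7995e+02 -1.1000e-01  1.6935e+02] [-29.5  -0.5  23.6 108.4   0.2  72.1  73.4] [ 0.3  0.3 -0. ]
1717 [0.4887 0.0246 0.1177] [array([490.5,  24.1]), array([32.6, 32.3]), array([80.2])] 0.06094224328522857
171 [0.4908 0.024  0.1208] [array([490.5,  23.2]), array([11.3, 16.4]), array([44.6])] 0.06094224328522857
2325 [0.4824 0.0266 0.0923] [array([490.9,  24.3]), array([58.1, 58.2]), array([57.8])] 0.06094224328522857
```

View pics/w6.png

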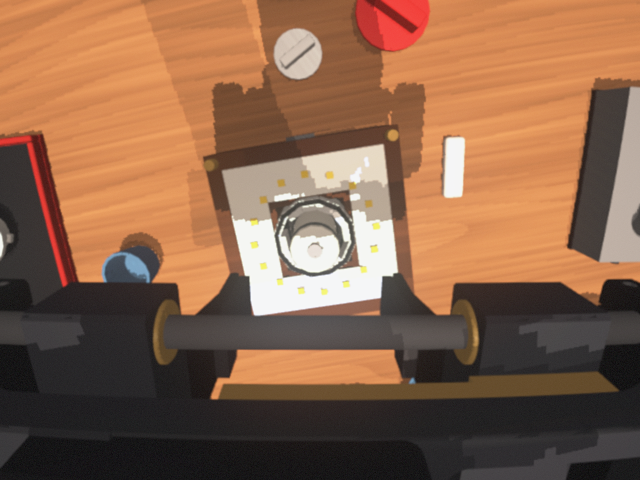

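Emit:
{"method": "drive_tool", "body": {
  "moves": [
    [[-0.7,0.3,15],[0,0,0],0.3],
    [[0,0,22],[0,0,0],0.3],
    [[0,0,22],[0,0,0],0.3],
    [[0,0,18],[0,0,0],0.3],
    [[0,0,11],[0,0,0],0.3],
    [[0,0,6],[0,0,0],0.3],
    [[0,0,0],[0,0,0],0.3],
    [[0,0,0],[0,0,0],0.3]
  ],
  "newtons": 25
}}

```text
time_s: 20.73
tool_pos: [0.4918, 0.024, 0.1197]
tool_rot: [180.0, 0.0, 169.4]
force: [-0.3, -0.5, -1.0]
grip_width: 0.0608
grasp_force: 0.0
```

Emit:
{"method": "drive_tool", "body": {
  "moves": [
    [[1,0.2,1.7],[0,0,0],0.3],
    [[0,0,0],[0,0,0],0.6],
    [[0,0,0],[0,0,0],1],
    [[0,0,0],[0,0,0],1],
    [[0,0,0],[0,0,0],1],
    [[0,0,0],[0,0,0],1],
    [[0,0,0],[0,0,0],1],
    [[0,0,0],[0,0,0],1]
  ]
}}

```text
time_s: 21.4
tool_pos: [0.4906, 0.0244, 0.1177]
tool_rot: [180.0, 0.0, 169.5]
force: [0.1, -0.8, 1.4]
grip_width: 0.0323
grasp_force: 24.9
```

Emit:
{"method": "drive_tool", "body": {
  "moves": [
    [[0,0,-4],[0,0,0],1],
    [[0,0,-6],[0,0,0],1],
    [[0,0,-8],[0,0,0],1],
    [[0,0,-10],[0,0,0],1],
    [[0,0,-10],[0,0,0],1],
    [[0,0,-10],[0,0,0],1],
    [[0,0,-12],[0,0,0],1],
    [[0,0,-12],[0,0,0],1],
    [[0,0,-8],[0,0,0],1],
    [[0,0,0],[0,0,0],1]
  ]
}}

```text
time_s: 22.23
tool_pos: [0.4919, 0.0246, 0.2001]
tool_rot: [179.9, 0.2, 169.5]
force: [0.2, 0.1, -0.9]
grip_width: 0.0326
grasp_force: 24.9
```

Emit:
{"method": "drive_tool", "body": {
  "moves": [
    [[-4.8,20,0],[0,0,0],1],
    [[-4.8,33,0],[0,0,0],1],
    [[-4.8,36,0],[0,0,0],1],
    [[-4.8,36,0],[0,0,0],1],
    [[-4.8,36,0],[0,0,0],1],
    [[-4.8,36,0],[0,0,0],1],
    [[-4.8,36,0],[0,0,0],1],
    [[-4.8,36,0],[0,0,0],1],
    [[-4.8,36,0],[0,0,0],1],
    [[0,0,0],[0,0,0],1],
    [[0,0,0],[0,0,0],1]
  ]
}}

```text
time_s: 23.15
tool_pos: [0.5876, 0.3194, 0.1957]
tool_rot: [-179.9, -0.1, 169.7]
force: [0.2, -0.6, -1.4]
grip_width: 0.032
grasp_force: 24.9
```

```bash
python3 - <<'E'
from w import *
cv2.imwrite("pics/w7.png",p); np.save("pics/w7.npy",P)
for nm,a in dict(cht=sel(P,(.506,.322),.11,.041,.051),cell2=sel(P,(.473,.328),.03,.068,.0728),well=sel(P,(.540,.317),.03,-.01,.035)).items():
    if len(a)>5: print(nm,len(a),np.median(a,0).round(4),rect(a))
E
```

```text
[0.5876 0.3194 0.1957] [-1.7993e+02 -1.2000e-01  1.6974e+02] [-41.9  22.3  14.6  84.3  -5.7  74.2  53. ] [ 0.2 -0.6 -1.4]
cht 19862 [0.5025 0.3248 0.0468] [array([506.4, 324.1]), array([ 85.8, 150.5]), array([79.6])]
cell2 1880 [0.4738 0.3304 0.0707] [array([473.5, 330.3]), array([32.6, 32.9]), array([80.1])]
well 1617 [0.5417 0.317  0.013 ] [array([540.6, 317.6]), array([36. , 34.6]), array([42.2])]
```

View pics/w7.png

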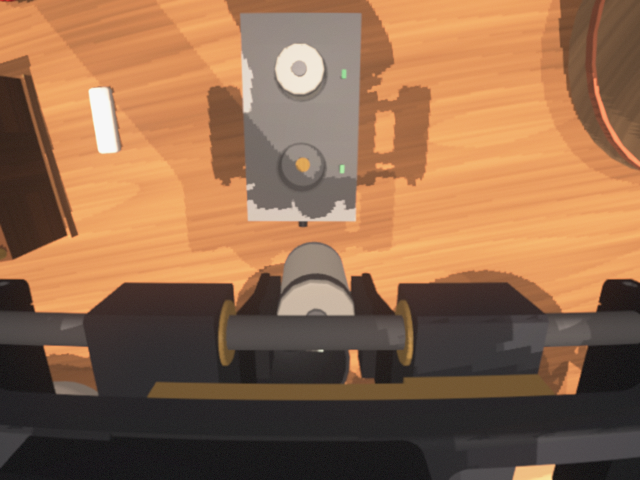

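```bash
python3 - <<'E'
from h import *
from scipy.optimize import least_squares
P=np.load("pics/w7.npy"); t=np.array([.5876,.3194])
for z0,z1 in ((.138,.150),(.150,.160),(.160,.170)):
    a=sel(P,t,.026,z0,z1)[:,:2]
    r=least_squares(lambda c:np.hypot(*(a-c).T)-.0165,t,loss='soft_l1',f_scale=.001); print(len(a),r.x.round(4),np.sqrt(2*r.cost/len(a)))
# well rim: inner edge of charger-top points
a=sel(P,(.540,.3178),.026,.041,.051)[:,:2]; c=np.array([.540,.3178])
for _ in range(5):
    an=np.arctan2(*(a-c).T[::-1]); rr=np.hypot(*(a-c).T); b=((an+np.pi)/(2*np.pi)*36).astype(int)%36
    e=np.array([a[b==k][np.argsort(rr[b==k])[:2]].mean(0) for k in range(36) if (b==k).sum()>3])
    r=least_squares(lambda c:np.hypot(*(e-c[:2]).T)-c[2],[*c,.018],loss='soft_l1',f_scale=.0005); c=r.x[:2]
print(r.x.round(4),len(e))
E
```

```text
339 [0.5881 0.3194] 0.0002398728913285225
347 [0.5883 0.3197] 0.0002157210474572713
406 [0.5883 0.32  ] 0.00022705373460683902
[0.5398 0.3182 0.018 ] 36
```

Emit:
{"method": "drive_tool", "body": {
  "moves": [
    [[15.8,-3.3,0],[0,0,0],1],
    [[15.8,-3.3,0],[0,0,0],1],
    [[15.7,-3.2,0],[0,0,0],1],
    [[0,0,20],[0,0,0],1],
    [[0,0,25],[0,0,0],1],
    [[0,0,20],[0,0,0],1],
    [[0,0,15],[0,0,0],1],
    [[0,0,3],[0,0,0],1],
    [[0,0,0],[0,0,0],1],
    [[0,0,0],[0,0,0],1]
  ]
}}

```text
time_s: 24.03
tool_pos: [0.5411, 0.3145, 0.1156]
tool_rot: [180.0, 0.1, 169.4]
force: [0.4, -0.4, -1.1]
grip_width: 0.0324
grasp_force: 24.9
```

```bash
python3 - <<'E'
from w import *
print(o['tool_pos'],o['force'])
from scipy.optimize import least_squares
t=o['tool_pos'][:2]; z=o['tool_pos'][2]
for z0,z1 in ((-.056,-.046),(-.046,-.036),(-.036,-.026)):
    a=sel(P,t,.026,z+z0,z+z1)[:,:2]
    if len(a)<20: print(len(a)); continue
    r=least_squares(lambda c:np.hypot(*(a-c).T)-.0165,t,loss='soft_l1',f_scale=.001); print(len(a),r.x.round(4),np.sqrt(2*r.cost/len(a)))
a=sel(P,(.506,.322),.11,.041,.051); print(rect(a))
a=sel(P,(.473,.33),.03,.068,.0728); print(rect(a))
a=sel(P,(.540,.3178),.03,.005,.035); print(len(a),rect(a) if len(a)>5 else 0)
E
```

```text
[0.5411 0.3145 0.1156] [1.7997e+02 6.0000e-02 1.6939e+02] [-43.8  20.7  13.7  96.   -5.4  63.9  50.8] [ 0.4 -0.4 -1.1]
[0.54113214 0.31453361 0.11559545] [ 0.35070271 -0.36376281 -1.05621759]
328 [0.5418 0.3146] 0.00021962055077323124
342 [0.542  0.3149] 0.00020549734718559618
405 [0.542  0.3151] 0.00022151655248230396
[array([501. , 325.2]), array([ 85.7, 138.9]), array([79.5])]
[array([473.1, 330.5]), array([32.6, 32.6]), array([34.3])]
803 [array([539.2, 318.6]), array([35.9, 17.4]), array([70.4])]
```

Emit:
{"method": "drive_tool", "body": {
  "moves": [
    [[2.6,3.2,0],[0,0,0],1],
    [[0,0,3],[0,0,0],1],
    [[0,0,0],[0,0,0],1],
    [[0,0,0],[0,0,0],1]
  ]
}}

```text
time_s: 24.42
tool_pos: [0.5384, 0.3193, 0.1117]
tool_rot: [180.0, 0.0, 169.5]
force: [-0.5, 0.2, -1.2]
grip_width: 0.0323
grasp_force: 24.9
```

```bash
python3 - <<'E'
from w import *
cv2.imwrite("pics/w8.png",p)
from scipy.optimize import least_squares
t=o['tool_pos'][:2]; z=o['tool_pos'][2]
for z0,z1 in ((-.056,-.046),(-.046,-.036)):
    a=sel(P,t,.026,z+z0,z+z1)[:,:2]
    r=least_squares(lambda c:np.hypot(*(a-c).T)-.0165,t,loss='soft_l1',f_scale=.001); print(len(a),r.x.round(4))
a=sel(P,(.473,.33),.03,.068,.0728); print(rect(a))
a=sel(P,(.540,.318),.0205,.042,.050); print(len(a))
E
```

```text
[0.5384 0.3193 0.1117] [1.7999e+02 1.0000e-02 1.6950e+02] [-44.1  21.   13.5  96.1  -5.4  63.5  50.4] [-0.5  0.2 -1.2]
329 [0.539  0.3194]
347 [0.5392 0.3196]
[array([473.1, 330.4]), array([32.6, 32.4]), array([79.6])]
509
```

Emit:
{"method": "drive_tool", "body": {
  "moves": [
    [[-0.7,-1.1,0],[0,0,0],1],
    [[0,0,2],[0,0,0],1],
    [[0,0,2],[0,0,0],1],
    [[0,0,2],[0,0,0],1],
    [[0,0,2],[0,0,0],1],
    [[0,0,0],[0,0,0],1]
  ]
}}

```text
time_s: 24.97
tool_pos: [0.5386, 0.3176, 0.1029]
tool_rot: [-180.0, -0.0, 169.5]
force: [0.6, 0.5, -1.6]
grip_width: 0.0325
grasp_force: 24.9
```

Emit:
{"method": "drive_tool", "body": {
  "moves": [
    [[0,0,1.5],[0,0,0],1],
    [[0,0,1.5],[0,0,0],1],
    [[0,0,0],[0,0,0],1]
  ]
}}

```text
time_s: 25.22
tool_pos: [0.5388, 0.3177, 0.1002]
tool_rot: [-180.0, -0.0, 169.5]
force: [-0.1, -0.2, -0.9]
grip_width: 0.0323
grasp_force: 24.9
```

Emit:
{"method": "drive_tool", "body": {
  "moves": [
    [[0,0,3],[0,0,0],1],
    [[0,0,3],[0,0,0],1],
    [[0,0,3],[0,0,0],1],
    [[0,0,3],[0,0,0],1],
    [[0,0,0],[0,0,0],1]
  ]
}}

```text
time_s: 25.63
tool_pos: [0.5384, 0.3175, 0.0876]
tool_rot: [-179.9, -0.1, 169.5]
force: [-1.2, -1.0, -1.6]
grip_width: 0.0323
grasp_force: 24.9
```

Emit:
{"method": "drive_tool", "body": {
  "moves": [
    [[0,0,3],[0,0,0],1],
    [[0,0,3],[0,0,0],1],
    [[0,0,3],[0,0,0],1],
    [[0,0,2],[0,0,0],1],
    [[0,0,0],[0,0,0],1]
  ]
}}

```text
time_s: 26.05
tool_pos: [0.5386, 0.3176, 0.0769]
tool_rot: [-180.0, -0.0, 169.5]
force: [-0.1, -0.8, -1.7]
grip_width: 0.0323
grasp_force: 24.9
```

Emit:
{"method": "drive_tool", "body": {
  "moves": [
    [[0,0,2],[0,0,0],1],
    [[0,0,1.5],[0,0,0],1],
    [[0,0,0],[0,0,0],1]
  ]
}}

```text
time_s: 26.3
tool_pos: [0.5388, 0.3177, 0.0738]
tool_rot: [-180.0, -0.0, 169.5]
force: [-0.5, 0.1, -1.4]
grip_width: 0.0322
grasp_force: 24.9
```

Emit:
{"method": "drive_tool", "body": {
  "moves": [
    [[0,0,0.8],[0,0,0],1],
    [[0,0,0.7],[0,0,0],1],
    [[0,0,0],[0,0,0],1]
  ]
}}

```text
time_s: 26.55
tool_pos: [0.5389, 0.3178, 0.0725]
tool_rot: [-180.0, -0.0, 169.5]
force: [0.9, 0.3, -1.8]
grip_width: 0.0324
grasp_force: 24.9
```

Emit:
{"method": "drive_tool", "body": {
  "moves": [
    [[0,0,0.8],[0,0,0],1],
    [[0,0,0],[0,0,0],1],
    [[0,0,0],[0,0,0],1]
  ]
}}

```text
time_s: 26.8
tool_pos: [0.5389, 0.3178, 0.0718]
tool_rot: [-180.0, 0.0, 169.5]
force: [-0.7, -1.1, -1.0]
grip_width: 0.0323
grasp_force: 24.9
```

Emit:
{"method": "drive_tool", "body": {
  "moves": [
    [[0,0,0.8],[0,0,0],1],
    [[0,0,0],[0,0,0],1],
    [[0,0,0],[0,0,0],1]
  ]
}}

```text
time_s: 27.05
tool_pos: [0.5389, 0.3178, 0.0709]
tool_rot: [180.0, -0.0, 169.5]
force: [0.4, -0.5, -1.3]
grip_width: 0.0322
grasp_force: 24.9
```

Emit:
{"method": "drive_tool", "body": {
  "moves": [
    [[0,0,0.7],[0,0,0],1],
    [[0,0,0],[0,0,0],1],
    [[0,0,0],[0,0,0],1]
  ]
}}

```text
time_s: 27.3
tool_pos: [0.5392, 0.3178, 0.0708]
tool_rot: [180.0, 0.0, 169.5]
force: [-1.0, -0.2, 2.2]
grip_width: 0.0322
grasp_force: 24.9
```

Emit:
{"method": "drive_tool", "body": {
  "moves": [
    [[0,0,-0.3],[0,0,0],1],
    [[0,0,0],[0,0,0],0.4],
    [[0,0,0],[0,0,0],0.4],
    [[0,0,0],[0,0,0],0.4],
    [[0,0,0],[0,0,0],0.4],
    [[0,0,0],[0,0,0],0.4],
    [[0,0,0],[0,0,0],0.4]
  ]
}}

```text
time_s: 27.88
tool_pos: [0.5389, 0.3179, 0.0705]
tool_rot: [180.0, 0.0, 169.5]
force: [0.0, -0.3, -0.1]
grip_width: 0.0517
grasp_force: 0.0
```

Emit:
{"method": "drive_tool", "body": {
  "moves": [
    [[0,0,-8],[0,0,0],0.4],
    [[0,0,-15],[0,0,0],0.4],
    [[0,0,-25],[0,0,0],0.4],
    [[0,0,-35],[0,0,0],0.4],
    [[0,0,-35],[0,0,0],0.4],
    [[-25,0,-20],[0,0,0],0.4],
    [[-30,0,0],[0,0,0],0.4],
    [[-30,0,0],[0,0,0],0.4],
    [[0,0,0],[0,0,0],0.4],
    [[0,0,0],[0,0,0],0.4]
  ]
}}

```text
time_s: 28.72
tool_pos: [0.6238, 0.3007, 0.2085]
tool_rot: [-179.9, 0.0, 169.3]
force: [-0.7, -0.3, 0.2]
grip_width: 0.0519
grasp_force: 0.0
```

```bash
python3 - <<'E'
from w import *
for nm,a in dict(new=sel(P,(.540,.318),.03,.062,.09),c2=sel(P,(.473,.33),.03,.062,.09)).items():
    print(nm,len(a),np.median(a,0).round(4),a[:,2].max().round(4),rect(a))
s,_=env.read_camera("top"); cv2.imwrite("pics/top9.png",s)
E
```

```text
[0.6238 0.3007 0.2085] [-1.7994e+02  2.0000e-02  1.6930e+02] [-39.4  24.8  15.7  79.7  -6.7  76.5  55.8] [-0.7 -0.3  0.2]
new 1776 [0.5397 0.3177 0.0707] 0.0757 [array([540., 318.]), array([33. , 32.5]), array([79.4])]
c2 1627 [0.4775 0.329  0.0707] 0.0756 [array([478.2, 329.1]), array([33.3, 23.4]), array([78.2])]
```

View pics/top9.png

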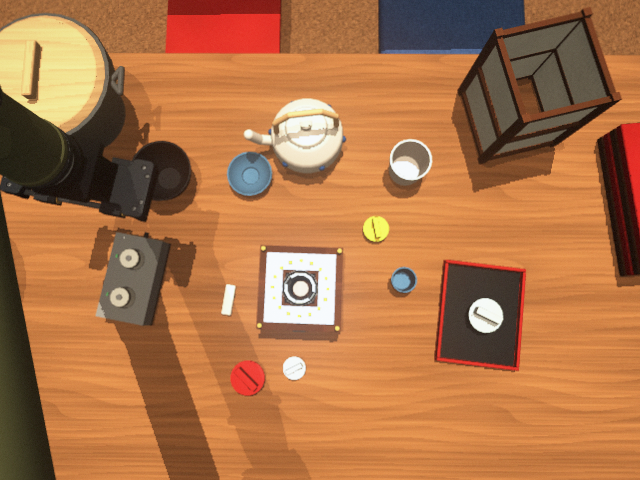

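The picture shows the cap in the tray at (486,315), wing up. Both cells stand level in the charger at (129,259) and (120,297), and nothing else has moved.

```bash
python3 -c "
from cell import env
print(env.sign_off())"
```

```text
the job is handed in; nothing more can be done
None
```

The job is done and handed in at about 29 s: the cap lies wing up on the tray, the flat cell stands nose up and fully home in the free well, and the last overhead picture shows nothing else moved.

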